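Open the tall filter pot in the conservation lab

TASK

Open the taller of the two filter pots: hold its bayonet cover by the bar grip, press it down and only then twist it about a quarter turn anticlockwise (seen from above) so that its lugs come out from under the claws, and lift it off. Set it down gently, upright, in the round steel dish, and leave the shorter pot's cover alone.

Things in the scene. Friction and masses are not known exactly. Their poses are not given: they have to be found in the camera images.
- cover_tall: Loose white plastic cover (0.15 kg) of the TALLER pot. Origin: centre of its underside, z up. From below: spigot 52 mm across to 24 mm up; disc 68 mm across to 30 mm, with 2 lugs 14 mm wide, 24-31 mm up, along +x and -x to 46 mm from the axis; upright black bar grip along x, 54 long, 16 thick (y), 30 to 66 mm up: pinch it across y from above. Starts locked, its x along the pot's x.
- pot_tall: Taller aluminium pot, fixed, 110 mm across, rim 90 mm up; hose spout at +y. Origin: centre of underside, z up. Claws at +x and -x (37-54 mm out, 34 wide, tops 114 mm up) hold the lugs. Locked, the cover's origin is 78 mm up on a damped spring (6 N; 10 N pressed). Press over 6 mm (8-10 best, stop at 12), turn anticlockwise (+ about z; - is blocked). Free at 45-130 degrees; spring lifts it 8 mm.
- cover_short: White cover with black bar, of the same shape, size, origin and axes, locked in the same way on the SHORTER pot (same 110 mm width, rim only 50 mm up, no spout; this cover's top is 104 mm up, the tall pot's 144 mm). Not to be moved. The spigots have 3 mm of play all round in the pots' mouths.
- dish: Round shallow steel dish, fixed to the bench, 150 mm across at the rim, 12 mm high. Origin: centre of its underside; its flat inner floor is 4 mm up and about 130 mm across. The cover goes in here, standing upright on its spigot (its lugs stay above the dish's rim).

How it is judged:
By the outcome, as a careful person would: the job done as asked, in the order asked, and still so for the second after the job is handed in, with the robot touching nothing.
It also fails if it takes over 53 s, if anything falls off the work surface, if the arm or the gripper's body presses on something with over 40 N, if the wrist force passes 120 N, or if a joint passes its speed limit or range.

ROBOT

A 6-joint arm with a two-finger parallel gripper is mounted at the origin on the work surface. World frame = base frame: x ahead of the robot, y to its left, z up, the work surface at z = 0. Lengths are in m, angles in degrees, forces in N, time in s.
With the tool pointing down it reaches from about 0.35 to 0.85 m from the base axis. Payload 8.1 kg.
Tool frame: the origin (TCP) lies at the very end of the fingers, on their centre line; the grasp point (between the pads) lies 19 mm behind it (robot.hold_point_z is the z of the grasp point in the tool frame, in m); z points along the fingers, y is the direction in which the jaws open and shut (so a half turn about z gives the same grasp; the last joint's range is limited). The gripper opens to 85 mm and grips with 20 to 120 N. Pads are 22 mm wide; open, the fingers measure 114 mm over their backs; the gripper's body (76 mm by 85 mm) begins 54 mm behind the grasp point. The pads swing forward as they close: fully open they stand 13 mm farther back than shut.
Start: joints at [-80.81, 7.471, 85.268, -0, 87.261, -4.893], TCP at [0.146, -0.582, 0.231] pointing down, gripper open.
Joint ranges: [-169.43, 169.43], [-51.17, 129.36], [1.28, 143.12], [-76.62, 256.62], [0, 156.53], [-152.29, 152.29]. Speed limits (degrees/s): [136.94, 136.94, 159.86, 180, 180, 180].

INTERFACE

Orientations are given as a 3x3 rotation matrix whose columns are the frame's x, y, z axes.
In Python, from workcell import robot gives the robot as it stands. The module is installed in compiled form; this text tells all that it offers.
- The arm moves only by the tool send_rows, never from a script. Its argument "increments" is text: rows parted by semicolons, each of 5 numbers parted by spaces: the shift along the tool's x, y, z in mm, then the turn about the tool's z in rad, then the opening, from 0 (shut) to 1 (fully open). A call has 1 to 5 rows; each row shifts and turns the commanded pose from where the row before left it, along the tool's axes as they then stand; what a row does not reach is not made up. A row lasts 1/8 s, in which the tool goes at most 62.5 mm and 10.7 degrees, less where a joint would pass 70% of its speed; a pose out of reach is approached as far as the arm can. A call is refused whole if a number of a shift passes 62.5 or a number of a turn 0.188, either way. A call with a gripper value outside its range is refused whole. The fingers move at their own pace and stop on an object; "grip_force" is the grip in N (left out, the last holds). Time passes only in rows, so rows that do not move let the fingers close. It gives the time, the measured TCP pose, the force and the opening at its end, in the units of the state.
- robot.sense(): the state, without advancing time (a new reading comes with each control period).
- robot.grab_frame(name): name is "side" or "top"; returns the picture (400x640x3 uint8, red, green, blue); there is no depth.
- robot.camera_info(name): a dict with "vfov" (degrees; the focal length in pixels is half the picture's height over the tangent of half this angle, whatever the lens; pixels are square), "cx", "cy" (the principal point, pixels), "position" and "orientation" of the camera in the world. Camera axes: x right, y down, z forward; pixel columns grow to the right and rows downward; lengths in m; the calibration is good to about 2 mm. A picture is of the moment at which its call begins. camera_info takes no time and is no camera call.
- robot.job_done(): hands the job in, once; it reports no verdict.
Trained networks look in the newest picture that a camera, given by its name, has taken for a name from the list of things; names that differ only in an ending like _2 or _b are one class to them, and where a whole thing is asked for, a point or a joint stands for the part that bears it (a point fixed in the world has none). Each returns a list of dicts, best first, with "score" (0 to 1); they miss things now and then, are a little off and sometimes report something else, mostly with a low value. They report only what shows in the picture. A call takes as long as a camera call.
- robot.spot_in(camera, name): "rect" ([left, top, right, bottom] in pixels, round what is visible of it).
The state is a dict: "t": time; "qpos": joint angles; "qvel": joint speeds; "joint_efforts": joint torques, N m; "tool_pos": TCP position; "eef_rot": TCP orientation; "ft_force": force on the tool from outside, world axes, zero at the start; "wrist_torque": the same for the moment, N m; "finger_gap": finger opening in m.
Only numpy, scipy, OpenCV 4.12 (cv2) and the standard library are available. Lean on these libraries where they do the work, as an engineer would, in place of code of your own. Each camera call takes 0.05 s, during which the arm holds its last target. There are 200 camera calls.

## Working session

There is one attempt and no reset: what is moved stays moved. The work goes in short steps, Python scripts to look and compute and a tool call to move; the robot and the scene stay as the last step left them, time stands still between calls to the robot, and variables do not carry over. Pictures are saved under pics/ and viewed, about 8 in all and at most 12, crops included, and the job is handed in when it is done.

Besides the shell and the picture viewer there is one more tool, called after ">>>" by a JSON object that holds its "fn" and its "kwargs", one argument or row to a line. send_rows: Moves the arm, as the interface text tells. Its arguments: {"type":"object","properties":{"increments":{"type":"string"},"grip_force":{"type":"number"}},"required":["increments"]}

```bash
mkdir -p pics; python3 - <<'E'
from workcell import robot
import cv2
for c in("top","side"):
    im=robot.grab_frame(c); cv2.imwrite(f"pics/{c}0.png",im[:,:,::-1])
    i=robot.camera_info(c); print(c,i)
    for n in("cover_tall","pot_tall","cover_short","dish"):
        print(n,[(d["score"],[round(float(x)) for x in d["rect"]]) for d in robot.spot_in(c,n)][:3])
s=robot.sense();print(s["t"],s["tool_pos"],s["eef_rot"],robot.hold_point_z,s["ft_force"])
E
```

```text
top {'vfov': 56.2728790237094, 'cx': 321.26256693078284, 'cy': 201.2490728613056, 'position': array([0.35708801, 0.02230971, 0.81451461]), 'orientation': array([[-0.06727594, -0.97680258,  0.20329945],
       [-0.99773264,  0.06548111, -0.01554991],
       [ 0.00187692, -0.20388463, -0.97899312]])}
cover_tall [(0.74, [297, 154, 333, 190])]
pot_tall [(0.97, [285, 150, 342, 216])]
cover_short [(0.81, [178, 180, 212, 215])]
dish [(0.73, [396, 159, 465, 221])]
side {'vfov': 44.30549096030492, 'cx': 321.6386760771931, 'cy': 195.81075517352278, 'position': array([0.10507504, 0.7403223 , 0.6166454 ]), 'orientation': array([[-0.86856703, -0.28876554,  0.40274779],
       [-0.49511208,  0.47064371, -0.73031399],
       [ 0.0213388 , -0.83373195, -0.55175692]])}
cover_tall [(0.82, [278, 152, 315, 189])]
pot_tall [(0.87, [261, 160, 323, 231])]
cover_short [(0.66, [207, 240, 248, 281])]
dish [(0.93, [330, 152, 393, 190])]
0.5 [ 0.1460227  -0.58194772  0.23127888] [[ 9.69940293e-01  2.43343022e-01 -2.39539792e-05]
 [ 2.43343023e-01 -9.69940293e-01  1.97264590e-05]
 [-1.84336334e-05 -2.49625212e-05 -1.00000000e+00]] -0.0187 [-0.90829503  0.61303582 -0.03030886]
```

View pics/top0.png

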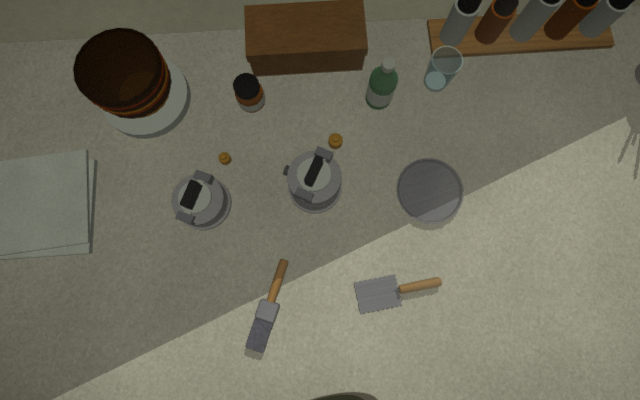

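View pics/side0.png

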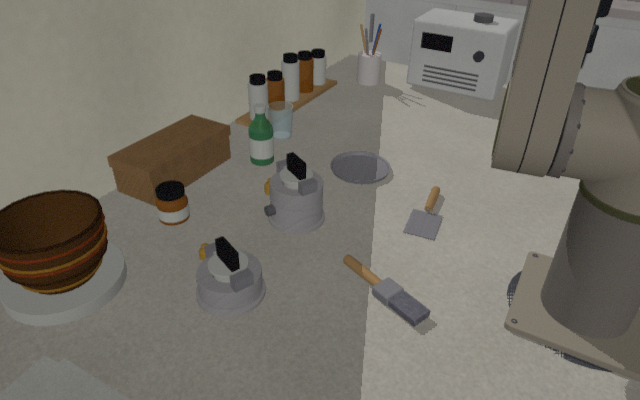

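The top view shows the tall pot at about (315,182) with its spout on the left at (287,170), the short pot at (200,202) and the dish at (430,190). The side view shows the tall pot at (297,200). I'll fit the bar model to its dark silhouette in both views.

```bash
cat > h.py <<'E'
import numpy as np,cv2
from workcell import robot
I={c:robot.camera_info(c) for c in("top","side")}
def proj(c,P):
    i=I[c];f=200/np.tan(np.radians(i["vfov"]/2));p=(np.atleast_2d(P)-i["position"])@i["orientation"]
    return np.c_[i["cx"]+f*p[:,0]/p[:,2],i["cy"]+f*p[:,1]/p[:,2]]
def ray(c,u,v,z):
    i=I[c];f=200/np.tan(np.radians(i["vfov"]/2))
    d=i["orientation"]@np.array([(u-i["cx"])/f,(v-i["cy"])/f,1]);o=i["position"]
    return o+d*(z-o[2])/d[2]
def bar(x,y,a,z0,z1):
    c,s=np.cos(a),np.sin(a)
    return np.array([[x+c*p-s*q,y+s*p+c*q,z] for p in(-.027,.027) for q in(-.008,.008) for z in(z0,z1)])
def circ(x,y,z,r):
    t=np.linspace(0,2*np.pi,60);return np.c_[x+r*np.cos(t),y+r*np.sin(t),0*t+z]
E
cat > fit.py <<'E'
from h import *
from scipy.optimize import minimize
im={c:cv2.imread(f"pics/{c}0.png") for c in I}
S=8
def fit(rects,z0,z1,tag):
    M={};off={}
    for c,r in rects.items():
        x0,y0,x1,y1=r; g=cv2.resize(im[c][y0:y1,x0:x1].max(2).astype(np.float32),None,fx=S,fy=S,interpolation=cv2.INTER_CUBIC)
        M[c]=np.clip((75-g)/30+.5,0,1); off[c]=(x0,y0)
    def cost(p,only=None):
        t=0
        for c in M:
            if only and c!=only: continue
            h=cv2.convexHull((((proj(c,bar(*p[:2]/1000,p[2]/50,z0,z1))-off[c]+.5)*S-.5)*16).astype(np.int32))
            m=np.zeros(M[c].shape,np.float32);cv2.fillConvexPoly(m,h,1,shift=4)
            t+=np.abs(cv2.GaussianBlur(m,(0,0),3)-M[c]).sum()/S/S
        return t
    r=rects["top"];g=ray("top",(r[0]+r[2])/2,(r[1]+r[3])/2,z1)[:2]*1000
    for only in(None,"top","side"):
        best=min((minimize(cost,[*g,a*50],args=(only,),method="Nelder-Mead",options=dict(initial_simplex=np.array([g[0],g[1],a*50])+np.array([[0,0,0],[8,0,0],[0,8,0],[0,0,8.]]))) for a in np.arange(0,3.14,.4)),key=lambda o:o.fun)
        print(tag,only,best.x[:2].round(1),np.degrees(best.x[2]/50).round(1)%180,round(best.fun,1))
        if only is None: res=best.x
    return res
p=fit(dict(top=(297,150,333,190),side=(280,148,313,184)),.108,.144,"tall")
x,y,a=p[0]/1000,p[1]/1000,p[2]/50
for c,u in(("top",(285,150,342,216)),): print("spout ray",ray(c,287,170,.06))
d=ray("top",430,190.5,.012);print("dish top",d);
d2=ray("side",361,168,.012);print("dish side",d2)
out=[]
for c,r in dict(top=(270,130,470,230),side=(240,130,400,240)).items():
    k=im[c].copy();k=cv2.resize(k[r[1]:r[3],r[0]:r[2]],None,fx=4,fy=4,interpolation=cv2.INTER_CUBIC)
    for P,col in((bar(x,y,a,.108,.144),(0,0,255)),(circ(x,y,.09,.055),(0,255,0)),(circ(x,y,0,.055),(0,255,0)),(circ(d[0],d[1],.012,.075),(255,255,0))):
        q=(proj(c,P)-r[:2]+.5)*4
        if len(P)==8:q=cv2.convexHull(q.astype(np.float32))
        cv2.polylines(k,[q.astype(np.int32)],True,col,1)
    cv2.imwrite(f"pics/{c}fit.png",k)
E
python3 fit.py
```

```text
tall None [562.   21.8] 151.7 153.8
tall top [561.7  21.8] 152.6 98.7
tall side [561.5  22.9] 149.5 46.7
spout ray [0.58535639 0.07750553 0.06      ]
dish top [ 0.53186267 -0.23143464  0.012     ]
dish side [ 0.52533029 -0.21758061  0.012     ]
```

View pics/topfit.png

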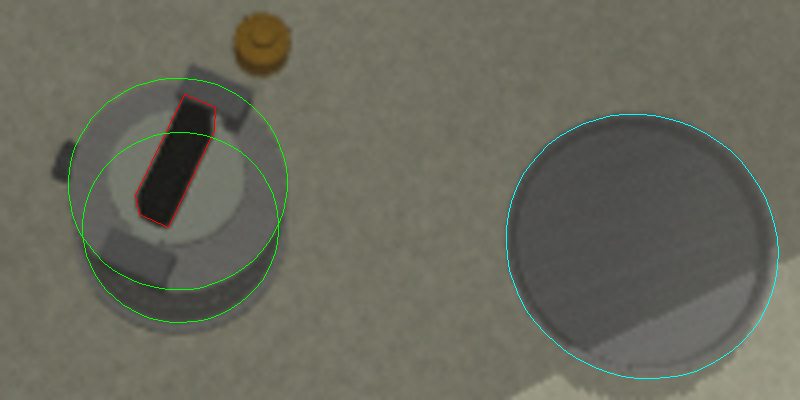

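View pics/sidefit.png

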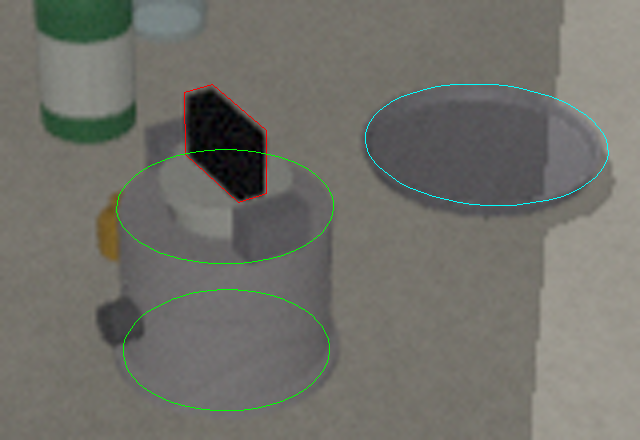

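The two single-camera fits agree to about 1 mm: centre (0.562, 0.022), bar direction about -28°. The overlay outlines the bar in both crops and the ring sits on the dish rim. Now I'll approach at the present height.

>>> {"fn": "send_rows", "kwargs": {
  "increments": "20 -18 0 0 1;37 -32 0 0 1;37 -32 0 0 1;37 -32 0 0 1;37 -32 0 0 1",
  "grip_force": 60
}}

```text
t: 1.12
tool_pos: [0.2742, -0.3982, 0.2315]
eef_rot: [[0.97, 0.243, 0.0], [0.243, -0.97, -0.0], [0.0, 0.001, -1.0]]
ft_force: [1.1, -1.0, 0.6]
finger_gap: 0.0855
```

>>> {"fn": "send_rows", "kwargs": {
  "increments": "37 -32 0 0 1;37 -32 0 0 1;37 -32 0 0 1;37 -32 0 0 1;37 -32 0 0 1"
}}

```text
t: 1.75
tool_pos: [0.4148, -0.1979, 0.2316]
eef_rot: [[0.97, 0.243, 0.001], [0.243, -0.97, -0.001], [0.001, 0.001, -1.0]]
ft_force: [0.1, -0.4, -0.7]
finger_gap: 0.0857
```

>>> {"fn": "send_rows", "kwargs": {
  "increments": "37 -32 0 0 1;37 -32 0 0 1;37 -32 0 0 1;37 -32 0 0 1;37 -32 0 0 1"
}}

```text
t: 2.38
tool_pos: [0.5553, 0.0024, 0.2315]
eef_rot: [[0.97, 0.243, 0.001], [0.243, -0.97, -0.0], [0.001, 0.0, -1.0]]
ft_force: [1.2, -0.6, 0.6]
finger_gap: 0.0859
```

>>> {"fn": "send_rows", "kwargs": {
  "increments": "0 0 0 0.146 1;0 0 0 0.146 1;0 0 0 0.146 1;0 0 0 0.146 1;0 0 0 0.146 1"
}}

```text
t: 3.0
tool_pos: [0.5545, 0.001, 0.2314]
eef_rot: [[0.883, -0.47, 0.0], [-0.47, -0.883, -0.0], [0.0, -0.0, -1.0]]
ft_force: [0.3, -1.0, -0.0]
finger_gap: 0.0854
```

```bash
cat > w.py <<'E'
import sys
from h import *
# target x y (mm), yaw of tool x (deg): prints remaining tool-frame move
def rem(x,y,yaw,z=None):
    s=robot.sense();R=s["eef_rot"];p=s["tool_pos"]*1000
    d=R.T@(np.array([x,y,p[2] if z is None else z])-p);a=np.degrees(np.arctan2(R[1,0],R[0,0]))
    print("t",round(s["t"],2),"tcp",p.round(1),"yaw",a.round(1),"rem",d.round(1),"turn",round(np.radians(a-yaw),3),"F",s["ft_force"].round(1),"gap",round(s["finger_gap"]*1000,1),"q",s["qpos"].round(0))
if __name__=="__main__": rem(*map(float,sys.argv[1:]))
E
python3 - <<'E'
from h import *
a=ray("top",323.7,153.7,.114);b=ray("top",304.5,194.5,.114);d=a-b;print("claws mid",(a+b)/2,"dir",np.degrees(np.arctan2(d[1],d[0])))
E
python3 w.py 562 22 -28.3 130
```

```text
claws mid [0.55769749 0.02119566 0.114     ] dir -28.07145368084093
t 3.0 tcp [554.5   1.  231.4] yaw -28.0 rem [ -3.3 -22.1 101.4] turn 0.005 F [ 0.3 -1.  -0. ] gap 85.4 q [ -5.   0.  93.   0.  87. 113.]
```

>>> {"fn": "send_rows", "kwargs": {
  "increments": "-1.5 -11 15 0 1;-1.5 -11 25 0 1;0 0 25 0 1;0 0 20 0 1;0 0 0 0 1"
}}

```text
t: 3.62
tool_pos: [0.5604, 0.0222, 0.1436]
eef_rot: [[0.886, -0.464, -0.004], [-0.464, -0.886, 0.0], [-0.004, 0.002, -1.0]]
ft_force: [-0.4, 0.2, -0.0]
finger_gap: 0.0855
```

```bash
python3 w.py 562 22 -28 114
python3 - <<'E'
from h import *
k=[]
for c,r in dict(top=(265,120,365,220),side=(240,110,340,210)).items():
    im=robot.grab_frame(c)[:,:,::-1];k.append(cv2.resize(im[r[1]:r[3],r[0]:r[2]],None,fx=4,fy=4,interpolation=cv2.INTER_CUBIC))
cv2.imwrite("pics/hov.png",np.hstack(k))
E
```

```text
t 3.62 tcp [560.4  22.2 143.6] yaw -27.6 rem [ 1.6 -0.7 29.6] turn 0.006 F [-0.4  0.2 -0. ] gap 85.5 q [ -3.   5.  97.   0.  78. 115.]
```

View pics/hov.png

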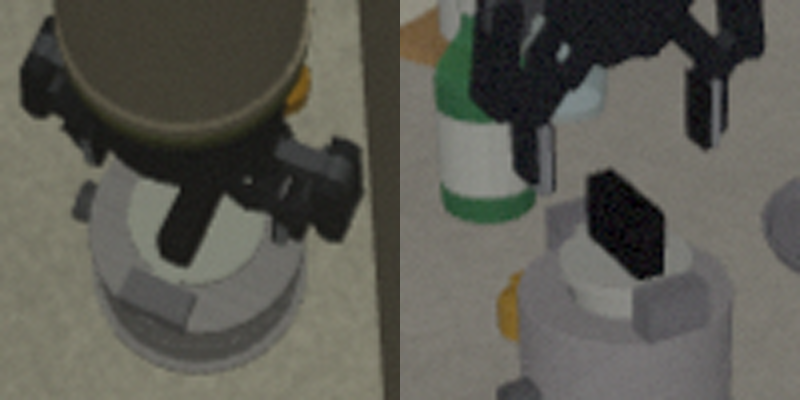

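The fingers straddle the bar squarely, with the tips higher than the bar in the side view. I'll go down to grasp height and close.

>>> {"fn": "send_rows", "kwargs": {
  "increments": "0.8 0 10 0 1;0.8 0 10 0 1;0 0 10 0 1;0 0 0 0 1;0 0 0 0 1"
}}

```text
t: 4.35
tool_pos: [0.5635, 0.0211, 0.1163]
eef_rot: [[0.885, -0.466, -0.0], [-0.466, -0.885, 0.0], [-0.0, -0.0, -1.0]]
ft_force: [-0.2, 0.4, 0.9]
finger_gap: 0.0853
```

```bash
python3 w.py 562 22 -28 114
```

```text
t 4.35 tcp [563.5  21.1 116.3] yaw -27.7 rem [-1.8 -0.1  2.3] turn 0.004 F [-0.2  0.4  0.9] gap 85.3 q [ -3.   7.  98.   0.  75. 115.]
```

>>> {"fn": "send_rows", "kwargs": {
  "increments": "-1.6 0 2 -0.005 1;0 0 0 0 0.5;0 0 0 0 0;0 0 0 0 0;0 0 0 0 0"
}}

```text
t: 4.97
tool_pos: [0.5621, 0.0217, 0.1144]
eef_rot: [[0.887, -0.461, 0.0], [-0.461, -0.887, -0.0], [0.0, 0.0, -1.0]]
ft_force: [-1.3, -0.4, 3.8]
finger_gap: 0.0147
```

>>> {"fn": "send_rows", "kwargs": {
  "increments": "0 0 0 0 0;0 0 0 0 0;0 0 0 0 0"
}}

```text
t: 5.35
tool_pos: [0.5621, 0.0217, 0.1145]
eef_rot: [[0.887, -0.461, 0.0], [-0.461, -0.887, -0.0], [0.0, 0.0, -1.0]]
ft_force: [-2.0, -1.0, 3.7]
finger_gap: 0.0147
```

```bash
python3 w.py 562 22 -28 114
```

```text
t 5.35 tcp [562.1  21.7 114.5] yaw -27.5 rem [-0.2 -0.2  0.5] turn 0.009 F [-2.  -1.   3.7] gap 14.7 q [ -3.   7.  99.  -0.  75. 114.]
```

>>> {"fn": "send_rows", "kwargs": {
  "increments": "0 0 2 0 0;0 0 2 0 0;0 0 2 0 0;0 0 2 0 0;0 0 1 0 0",
  "grip_force": 80
}}

```text
t: 5.98
tool_pos: [0.5622, 0.0217, 0.1055]
eef_rot: [[0.887, -0.461, 0.0], [-0.461, -0.887, -0.0], [0.0, -0.0, -1.0]]
ft_force: [-3.0, -1.5, 7.3]
finger_gap: 0.0147
```

>>> {"fn": "send_rows", "kwargs": {
  "increments": "0 0 0 0 0;0 0 0 0 0"
}}

```text
t: 6.22
tool_pos: [0.5622, 0.0217, 0.1056]
eef_rot: [[0.887, -0.461, 0.0], [-0.461, -0.887, -0.0], [0.0, -0.0, -1.0]]
ft_force: [-3.4, -1.4, 6.3]
finger_gap: 0.0147
```

>>> {"fn": "send_rows", "kwargs": {
  "increments": "0 0 0 -0.06 0;0 0 0 -0.08 0;0 0 0 -0.08 0;0 0 0 0 0"
}}

```text
t: 6.72
tool_pos: [0.563, 0.022, 0.1061]
eef_rot: [[0.967, -0.255, 0.002], [-0.255, -0.967, 0.0], [0.002, -0.001, -1.0]]
ft_force: [-0.1, 0.5, 6.1]
finger_gap: 0.0146
```

```bash
python3 w.py 562 22 55 105; python3 -c "
from h import *
print(robot.sense()['wrist_torque'].round(2))
k=[]
for c,r in dict(top=(265,120,365,220),side=(240,110,340,210)).items():
    im=robot.grab_frame(c)[:,:,::-1];k.append(cv2.resize(im[r[1]:r[3],r[0]:r[2]],None,fx=4,fy=4,interpolation=cv2.INTER_CUBIC))
cv2.imwrite('pics/tw.png',np.hstack(k))"
```

```text
t 6.72 tcp [563.   22.  106.1] yaw -14.8 rem [-1.   0.3  1.1] turn -1.218 F [-0.1  0.5  6.1] gap 14.6 q [ -3.   7.  99.   0.  74. 102.]
[0.1  0.12 0.07]
```

View pics/tw.png

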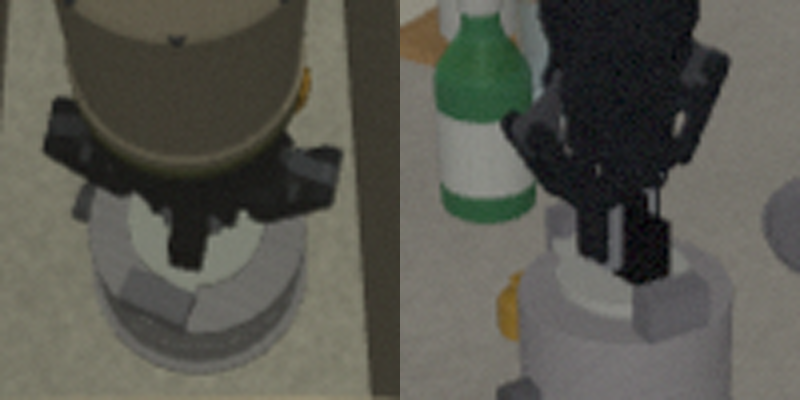

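The cover sits lower and the bar has turned with the fingers, with almost no torque. I'll carry on with the twist.

>>> {"fn": "send_rows", "kwargs": {
  "increments": "0 0 0.4 -0.1 0;0 0 0 -0.12 0;0 0 0 -0.12 0;0 0 0 -0.12 0;0 0 0 -0.12 0"
}}

```text
t: 7.45
tool_pos: [0.5631, 0.0222, 0.1058]
eef_rot: [[0.948, 0.319, 0.002], [0.319, -0.948, 0.001], [0.003, 0.0, -1.0]]
ft_force: [0.1, 1.8, 7.4]
finger_gap: 0.0148
```

>>> {"fn": "send_rows", "kwargs": {
  "increments": "0 0 0 -0.12 0;0 0 0 -0.12 0;0 0 0 -0.12 0;0 0 0 -0.12 0;0 0 0 -0.12 0"
}}

```text
t: 8.07
tool_pos: [0.5631, 0.0223, 0.1057]
eef_rot: [[0.602, 0.798, 0.002], [0.798, -0.602, 0.001], [0.002, 0.001, -1.0]]
ft_force: [0.1, 1.9, 6.2]
finger_gap: 0.0151
```

>>> {"fn": "send_rows", "kwargs": {
  "increments": "0 0 0 -0.06 0;0 0 0 0 0"
}}

```text
t: 8.32
tool_pos: [0.563, 0.0222, 0.1057]
eef_rot: [[0.555, 0.832, 0.002], [0.832, -0.555, 0.001], [0.002, 0.002, -1.0]]
ft_force: [-0.6, 1.2, 7.0]
finger_gap: 0.0152
```

```bash
python3 w.py 562 22 58 105; python3 -c "
from h import *
print(robot.sense()['wrist_torque'].round(2))"
```

```text
t 8.32 tcp [563.   22.2 105.7] yaw 56.3 rem [-0.8 -0.7  0.7] turn -0.03 F [-0.6  1.2  7. ] gap 15.2 q [-3.  7. 99.  0. 74. 31.]
[0.2  0.07 0.04]
```

>>> {"fn": "send_rows", "kwargs": {
  "increments": "0 0 -3 0 0;0 0 -5 0 0;0 0 -6 0 0;0 0 -6 0 0;0 0 0 0 0"
}}

```text
t: 8.95
tool_pos: [0.5616, 0.0217, 0.1247]
eef_rot: [[0.556, 0.831, -0.001], [0.831, -0.556, -0.0], [-0.001, -0.001, -1.0]]
ft_force: [-0.3, 0.9, -1.2]
finger_gap: 0.0146
```

>>> {"fn": "send_rows", "kwargs": {
  "increments": "0 0 -10 0 0;0 0 -16 0 0;0 0 -20 0 0;0 0 -20 0 0;0 0 -20 0 0"
}}

```text
t: 9.57
tool_pos: [0.5624, 0.0218, 0.213]
eef_rot: [[0.556, 0.831, 0.001], [0.831, -0.556, -0.0], [0.001, 0.001, -1.0]]
ft_force: [1.0, -1.0, -1.7]
finger_gap: 0.0149
```

>>> {"fn": "send_rows", "kwargs": {
  "increments": "0 0 -12 0 0;0 0 0 0 0"
}}

```text
t: 9.82
tool_pos: [0.5628, 0.0218, 0.2243]
eef_rot: [[0.556, 0.831, 0.002], [0.831, -0.556, -0.0], [0.001, 0.002, -1.0]]
ft_force: [0.3, -0.4, -0.5]
finger_gap: 0.015
```

```bash
python3 w.py 531 -230 56.3; python3 -c "
from h import *
k=[]
for c,r in dict(top=(265,100,365,220),side=(240,90,340,210)).items():
    im=robot.grab_frame(c)[:,:,::-1];k.append(cv2.resize(im[r[1]:r[3],r[0]:r[2]],None,fx=4,fy=4,interpolation=cv2.INTER_CUBIC))
cv2.imwrite('pics/lift.png',np.hstack(k))"
```

```text
t 9.82 tcp [562.8  21.8 224.3] yaw 56.2 rem [-226.9  113.7   -0. ] turn -0.002 F [ 0.3 -0.4 -0.5] gap 15.0 q [-3.  2. 92.  0. 86. 31.]
```

View pics/lift.png

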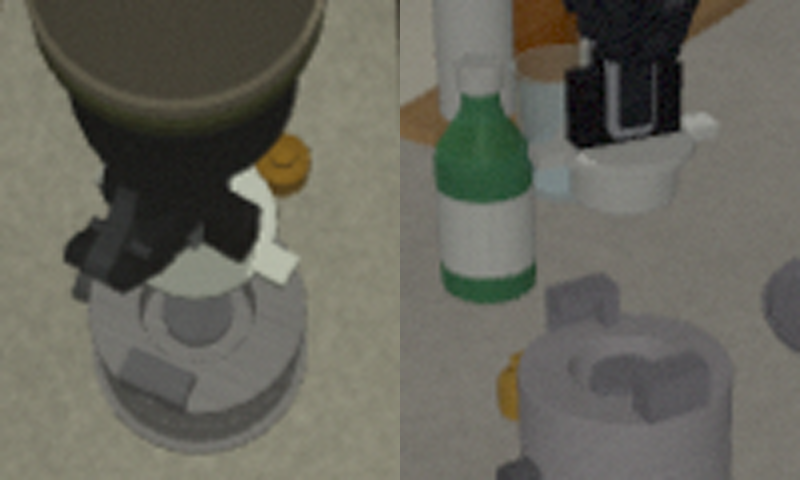

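The cover is off and hanging upright. I'll move it over the dish.

>>> {"fn": "send_rows", "kwargs": {
  "increments": "-12 6 0 0 0;-28 14 0 0 0;-30 15 0 0 0;-30 15 0 0 0;-30 15 0 0 0"
}}

```text
t: 10.55
tool_pos: [0.5428, -0.1241, 0.2219]
eef_rot: [[0.557, 0.831, -0.002], [0.831, -0.557, 0.0], [-0.001, -0.001, -1.0]]
ft_force: [0.1, 0.4, -2.5]
finger_gap: 0.015
```

>>> {"fn": "send_rows", "kwargs": {
  "increments": "-30 15 0 0 0;-30 15 0 0 0;-25 13 0 0 0;-12 6 0 0 0;0 0 0 0 0"
}}

```text
t: 11.18
tool_pos: [0.5299, -0.2309, 0.2223]
eef_rot: [[0.558, 0.83, -0.001], [0.83, -0.558, 0.001], [0.0, -0.001, -1.0]]
ft_force: [-0.0, 0.3, -0.8]
finger_gap: 0.0144
```

>>> {"fn": "send_rows", "kwargs": {
  "increments": "0 0 20 0 0;0 0 35 0 0;0 0 40 0 0;0 0 30 0 0;0 0 15 0 0"
}}

```text
t: 11.8
tool_pos: [0.5288, -0.2281, 0.0793]
eef_rot: [[0.555, 0.832, -0.004], [0.832, -0.555, 0.002], [-0.0, -0.005, -1.0]]
ft_force: [0.1, 0.3, -2.3]
finger_gap: 0.0146
```

>>> {"fn": "send_rows", "kwargs": {
  "increments": "0 0 10 0 0;0 0 10 0 0;0 0 6 0 0;0 0 0 0 0;0 0 0 0 0"
}}

```text
t: 12.42
tool_pos: [0.5309, -0.2305, 0.0575]
eef_rot: [[0.556, 0.831, 0.001], [0.831, -0.556, -0.0], [0.0, 0.001, -1.0]]
ft_force: [-0.2, -0.1, -1.6]
finger_gap: 0.0151
```

```bash
python3 w.py 531 -230 56.3 41; python3 -c "
from h import *
k=[]
for c,r in dict(top=(380,130,480,230),side=(310,90,410,190)).items():
    im=robot.grab_frame(c)[:,:,::-1];k.append(cv2.resize(im[r[1]:r[3],r[0]:r[2]],None,fx=4,fy=4,interpolation=cv2.INTER_CUBIC))
cv2.imwrite('pics/dish.png',np.hstack(k))"
```

```text
t 12.43 tcp [ 530.9 -230.5   57.5] yaw 56.2 rem [ 0.5 -0.2 16.5] turn -0.002 F [-0.2 -0.1 -1.6] gap 15.1 q [-29.  13.  98.  -0.  69.   5.]
```

View pics/dish.png

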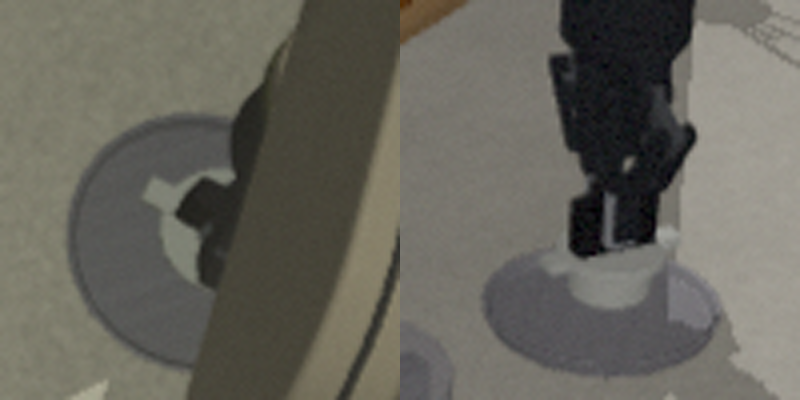

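The cover is above the middle of the dish and upright. I'll lower it slowly in small steps until it touches.

>>> {"fn": "send_rows", "kwargs": {
  "increments": "0 0 4 0 0;0 0 4 0 0;0 0 3 0 0;0 0 1.5 0 0;0 0 0 0 0"
}}

```text
t: 13.15
tool_pos: [0.5304, -0.2302, 0.0442]
eef_rot: [[0.556, 0.831, -0.0], [0.831, -0.556, 0.0], [-0.0, -0.0, -1.0]]
ft_force: [0.2, -0.1, -1.4]
finger_gap: 0.0145
```

>>> {"fn": "send_rows", "kwargs": {
  "increments": "0 0 1 0 0;0 0 1 0 0;0 0 0 0 0"
}}

```text
t: 13.52
tool_pos: [0.5304, -0.2302, 0.0423]
eef_rot: [[0.556, 0.831, -0.0], [0.831, -0.556, 0.0], [0.0, -0.0, -1.0]]
ft_force: [0.2, -0.2, -1.4]
finger_gap: 0.0149
```

>>> {"fn": "send_rows", "kwargs": {
  "increments": "0 0 0.8 0 0;0 0 0.7 0 0;0 0 0 0 0"
}}

```text
t: 13.9
tool_pos: [0.5304, -0.2302, 0.0408]
eef_rot: [[0.556, 0.831, -0.0], [0.831, -0.556, 0.0], [0.0, -0.0, -1.0]]
ft_force: [-0.2, -0.1, -1.7]
finger_gap: 0.0148
```

>>> {"fn": "send_rows", "kwargs": {
  "increments": "0 0 0.5 0 0;0 0 0 0 0"
}}

```text
t: 14.15
tool_pos: [0.5305, -0.2303, 0.0407]
eef_rot: [[0.556, 0.831, 0.0], [0.831, -0.556, -0.0], [-0.0, 0.0, -1.0]]
ft_force: [-0.6, 1.1, 1.2]
finger_gap: 0.0148
```

>>> {"fn": "send_rows", "kwargs": {
  "increments": "0 0 0.5 0 0;0 0 0 0 0"
}}

```text
t: 14.4
tool_pos: [0.5306, -0.2303, 0.0406]
eef_rot: [[0.556, 0.831, 0.0], [0.831, -0.556, -0.0], [-0.0, 0.0, -1.0]]
ft_force: [-3.3, 1.6, 6.6]
finger_gap: 0.0144
```

>>> {"fn": "send_rows", "kwargs": {
  "increments": "0 0 0.5 0 0;0 0 0 0 0"
}}

```text
t: 14.65
tool_pos: [0.5306, -0.2303, 0.0406]
eef_rot: [[0.556, 0.831, 0.0], [0.831, -0.556, -0.0], [-0.0, 0.0, -1.0]]
ft_force: [-5.3, 2.8, 10.7]
finger_gap: 0.0148
```

It touched down at the expected height (40.6 mm). I'll ease off the press, open and retreat straight up.

>>> {"fn": "send_rows", "kwargs": {
  "increments": "0 0 -1 0 0;0 0 0 0 0;0 0 0 0 0.3;0 0 0 0 0.6;0 0 0 0 0.6",
  "grip_force": 20
}}

```text
t: 15.28
tool_pos: [0.5305, -0.2302, 0.0403]
eef_rot: [[0.556, 0.831, -0.0], [0.831, -0.556, 0.0], [-0.0, -0.0, -1.0]]
ft_force: [0.1, 0.1, 0.2]
finger_gap: 0.0509
```

>>> {"fn": "send_rows", "kwargs": {
  "increments": "0 0 0 0 0.8;0 0 0 0 0.8;0 0 -10 0 0.8;0 0 -20 0 0.8;0 0 -30 0 0.8"
}}

```text
t: 15.9
tool_pos: [0.5302, -0.2301, 0.1017]
eef_rot: [[0.556, 0.831, -0.001], [0.831, -0.556, 0.0], [-0.0, -0.001, -1.0]]
ft_force: [-0.3, 0.5, 0.6]
finger_gap: 0.0683
```

>>> {"fn": "send_rows", "kwargs": {
  "increments": "0 0 -40 0 0.8;0 0 -40 0 0.8;0 0 -30 0 0.8;0 0 -10 0 0.8;0 0 0 0 0.8"
}}

```text
t: 16.52
tool_pos: [0.5308, -0.2304, 0.2214]
eef_rot: [[0.556, 0.831, 0.002], [0.831, -0.556, -0.001], [0.0, 0.002, -1.0]]
ft_force: [0.4, 0.3, -0.2]
finger_gap: 0.0683
```

```bash
python3 w.py 531 -230 56.3 41; python3 -c "
from h import *
k=[]
for c,r in dict(top=(165,120,485,240),side=(190,130,410,290)).items():
    im=robot.grab_frame(c)[:,:,::-1];k.append(cv2.resize(im[r[1]:r[3],r[0]:r[2]],(640,int((r[3]-r[1])*640/(r[2]-r[0])) if c=='side' else 240))[:350])
    for n in ('cover_tall','cover_short'): print(c,n,[(d['score'],[round(float(x)) for x in d['rect']]) for d in robot.spot_in(c,n)][:2])
cv2.imwrite('pics/end.png',np.vstack(k))"
```

```text
t 16.52 tcp [ 530.8 -230.4  221.4] yaw 56.2 rem [  0.4  -0.4 180.4] turn -0.002 F [ 0.4  0.3 -0.2] gap 68.3 q [-29.   4.  90.   0.  86.   5.]
top cover_tall [(0.83, [415, 176, 454, 204]), (0.46, [179, 179, 212, 215])]
top cover_short [(0.77, [179, 181, 212, 212])]
side cover_tall [(0.84, [345, 144, 382, 176])]
side cover_short [(0.58, [207, 238, 248, 281])]
```

View pics/end.png

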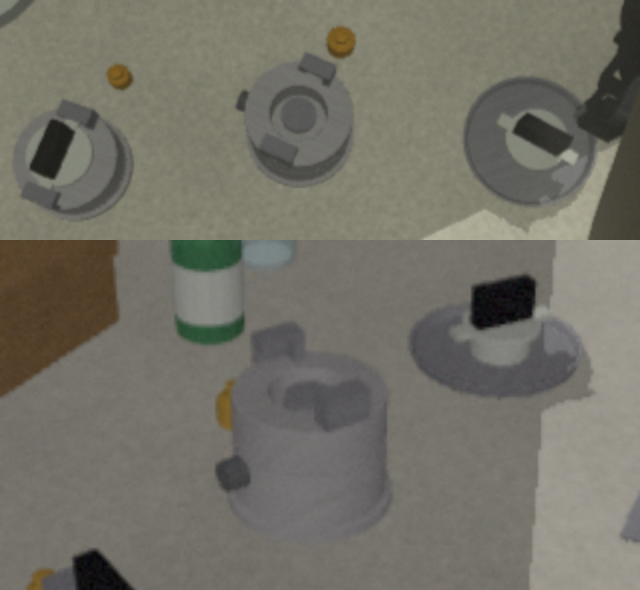

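The cover stands upright in the dish, the tall pot is open, and the short pot's cover is where it was. I'm handing the job in.

```bash
python3 -c "
from workcell import robot
print(robot.job_done())"
```

```text
the job is handed in; nothing more can be done
None
```

The tall pot is open and its cover stands upright in the steel dish. I handed the job in at about 17 s of the 53 s allowed.

- **What I did:** I gripped the cover by its bar, pressed it down 9 mm, turned it about 84° anticlockwise and lifted it straight off. I lowered it in half-millimetre steps near the end, then let go and moved the gripper clear. It touched the dish at the expected height.
- **Forces:** The highest force I read was about 11 N, as the cover touched the dish.
- **Last checks:** The pictures show the cover upright inside the dish rim and the tall pot's mouth empty. The shorter pot's cover is still locked, and its detected position in the pictures is within about 3 pixels of the start. The gripper is about 18 cm above where it let go, touching nothing.
- **What disagreed:**
  - The press force read 6–7 N, a little under the 9 N or so I expected at that depth. The turn met almost no resistance and the lift was clean, so I took it as a sensor offset.
  - The side camera put the dish centre about 15 mm from the top camera's value. I used the top camera's, since the dish outline drawn from it also fitted the side picture.

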